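# Tug the battery case lid, free its catch if it is caught, and hold it open

## Robot

A 6-joint arm with a two-finger parallel gripper is mounted at the origin on a cart in front of the work surface, level with it; the furniture and walls round the work are solid. World frame = base frame: x ahead of the robot, y to its left, z up, the work surface at z = 0. Lengths are in m, angles in degrees, forces in N, time in s.
With the tool pointing down it reaches from about 0.275 to 0.725 m from the base axis. Payload 5.6 kg.
Tool frame: the origin (TCP) lies at the very end of the fingers, on their centre line; the grasp point (between the pads) lies 19 mm behind it; z points along the fingers, y is the line along which they close (so a half turn about z gives the same grasp; the last joint's range is limited). The gripper opens to 85 mm and grips with 20 to 120 N. Pads are 22 mm wide; open, the fingers measure 114 mm over their backs; the gripper's body (76 mm by 85 mm) begins 54 mm behind the grasp point. The pads swing forward as they close: fully open they stand 13 mm farther back than shut.
Start: joints at [89.129, 14.616, 6.199, 0, -81.583, -16.306], TCP at [0.162, 0.525, 0.231] pointing down, gripper open.
Joint ranges: [-168.99, 168.99], [-69.2, 112.95], [-62.41, 85.93], [-164.36, 98.24], [-168.68, -3.75], [-174.98, 174.98]. Speed limits (degrees/s): [147.25, 147.25, 180, 180, 180, 180].

## Interface

Orientations are given as a 3x3 rotation matrix whose columns are the frame's x, y, z axes.
In Python, from workcell import ctrl, grab_frame, camera_params gives the robot as it stands.
- The arm moves only by the tool jog_arm, never from a script. Its argument "commands" is a list that holds one entry, the list of rows, each a list of 7 numbers: the turn, a rotation vector about the tool's x, y, z in degrees, then the shift along the tool's x, y, z in mm, then the gripper's target within -1 to 1 (fully open at 1, half-way at 0, shut at -1). In form: [[[rx, ry, rz, x, y, z, claw], ...]]. A call has 1 to 10 rows; each row shifts and turns the commanded pose from where the row before left it, along the tool's axes as they then stand; what a row does not reach is not made up. A row lasts 1/8 s, in which the tool goes at most 62.5 mm and 10.7 degrees, less where a joint would pass 70% of its speed; a pose out of reach is approached as far as the arm can. A call is refused whole if a number of a shift passes 62.5 or a number of a turn 10.7, either way. A call with a gripper value outside its range is refused whole. The fingers move at their own pace and stop on an object; "force" is the grip in N (left out, the last holds). Time passes only in rows, so rows that do not move let the fingers close. It gives the time, the measured TCP pose, the force, the opening and the grip force at its end, in the units of the state.
- ctrl.get_state(): the state, without advancing time (a new reading comes with each control period).
- grab_frame(name): name is "scene" or "top"; returns (picture, depth): 480x640x3 uint8, red, green, blue; 480x640 float32, m along the optical axis (not along the pixel's ray), 0 where there is no reading.
- camera_params(name): a dict with "camera_matrix" (3x3 intrinsics, pixels), "world_to_cam" (4x4, takes a point from world to camera coordinates). Camera axes: x right, y up, looking along -z (the intrinsics and any distortion apply to the point x, -y, -z); pixel columns grow to the right and rows downward; lengths in m; the calibration is good to about 2 mm. A picture is of the moment at which its call begins. camera_params takes no time and is no camera call.
- ctrl.sign_off(): hands the job in; it is judged then, once.
The state is a dict: "time": time; "joint_pos": joint angles; "qd": joint speeds; "joint_torque": joint torques, N m; "tcp_pos": TCP position; "eef_rot": TCP orientation; "contact_force": force on the tool from outside, world axes, zero at the start; "wrist_torque": the same for the moment, N m; "gripper_width": finger opening in m; "grasp_force": force on a finger pad.
Only numpy, scipy, OpenCV 4.12 (cv2) and the standard library are available. Lean on these libraries where they do the work, as an engineer would, in place of code of your own. Each camera call takes 0.05 s, during which the arm holds its last target. There are 200 camera calls.

## Task

I need to get at the cells in the grey battery case. Take the blue lid by its black bar and tug it upward before touching the orange release: if it comes up, carry on, and if the catch holds it, do not force it but let go of the bar, slide the release all the way to its far end and take the bar again. Lift the lid to about 50 degrees and finish holding it there by the bar, since it falls shut if let go; leave the jar, reel, carton and tape roll where they stand.

Things in the scene. Friction and masses are not known exactly. Their poses are not given: they have to be found in the camera images.
- case: grey battery case fixed to the bench, 220 x 220 mm. Origin: centre of its underside; x points from its front (deck with release) to its back (lid hinge), y left, z up. The deck, 90 mm above the bench, is the front 50 mm; the blue lid, 216 mm wide, 8 mm thick, top at 98 mm, covers the rest
- lid (a joint): angle of the blue lid, rad: 0 shut, grows as it rises, stop at 1.5. About 0.3 kg, no spring or stay: it falls shut when let go. A hidden catch may be engaged at the start (nothing outside shows it; the release stands at 0 either way): then it rises freely only to 0.03 rad (4 mm at the bar), then meets a springy stop, 6 N per mm, and cannot pass 0.1 rad; if not, it rises freely all the way
- lid_bar (a point): middle of the lid's black grip bar: round, 12 mm thick, 60 mm clear between its posts, parallel to the hinge, axis 42 mm above the lid's top, so fingers fit round it from above, one in front and one behind; it can turn in the fingers as the lid swings. Shut: 140 mm above the bench, 138 mm in front of the hinge axis and 46 mm above it. Turns with the lid; y along the bar
- lid_hinge (a point): middle of the hinge axis at the back of the case, 94 mm above the bench; axes as the case
- release (a joint): travel of the orange release, m: 0 where it starts, 0.025 at its far end. It slides along the case's -y (to the case's right), needs about 2 N, has no spring and stays where it is left. Slid fully over, it frees the catch for good
- release_knob (a point): centre of the part to grip of the orange release knob on the front deck: an upright block 14 x 14 mm and 34 mm tall, whose top is 127 mm above the bench; the point lies 11 mm below its top and 26 mm above the deck; axes as the case
- parts_jar_mid (a point): bystander: white jar with a red lid, 45 mm across, 61 mm tall; the point is its centre
- solder_reel_mid (a point): bystander: reel of solder, 55 mm across, 45 mm tall, standing on its flange; the point is its centre
- carton_mid (a point): bystander: small white and blue carton, 56 x 68 x 40 mm; the point is its centre
- tape_roll_mid (a point): bystander: roll of tan tape lying flat, 87 mm across, 24 mm tall; the point is its centre

How it is judged (in metres and radians):
On the way, in this order (a step that is already met when the one before it is completed fails the run):
1. the lid is tugged up through its play (0.015 rad) while the release still stands at its start (value of joint lid above 0.015 rad and value of joint release below 0.004 m and contact force between the fingers and lid above 0.5 N), for 0.1 s.
2. the lid is lifted to 0.65 rad (value of joint lid above 0.65 rad), for 0.1 s.
At the end, for the whole second after the job is handed in: the lid stands still, open 0.65 to 1.15 rad (37 to 66 degrees), held by the fingers at its bar (grasp point within 45 mm of the middle of the bar); the release is untouched (under 4 mm) or slid fully over (over 19 mm); the four bystanders are within 30 mm of their starts (value of joint lid between 0.65 and 1.15 rad and velocity of joint lid between -0.1 and 0.1 rad/s and contact force between the fingers and lid above 0.5 N and distance between the grasp point and lid_bar below 0.045 m and (value of joint release below 0.004 m or value of joint release above 0.019 m) and distance of each of parts_jar_mid, solder_reel_mid, carton_mid, tape_roll_mid from where it was at the start of the episode below 0.03 m); the arm keeps its last pose, push and grip.
It fails at once if a bystander is moved more than 30 mm (distance of any of parts_jar_mid, solder_reel_mid, carton_mid, tape_roll_mid from where it was at the start of the episode above 0.03 m).
It fails at once if the caught lid is forced: more than 60 N between lid and case (contact force between lid and case above 60 N).
It also fails if it takes over 54 s, if anything falls off the work surface, if the arm or the gripper's body presses on something with over 40 N, if the wrist force passes 120 N, or if a joint passes its speed limit or range.

## Working session

There is one attempt and no reset: what is moved stays moved. The work goes in short steps, Python scripts to look and compute and a tool call to move; the robot and the scene stay as the last step left them, time stands still between calls to the robot, and variables do not carry over. Pictures are saved under pics/ and viewed, at most 10 in all, crops included, and the job is handed in when it is done.

Besides the shell and the picture viewer there is one more tool, called as name([rows], argument=value, ...), one row to a line, values as JSON. jog_arm: Moves the arm, as the interface text tells. Its arguments: {"type":"object","properties":{"commands":{"type":"array"},"force":{"type":"number"}},"required":["commands"]}

```bash
mkdir -p pics; ls; python3 - <<'E'
from workcell import ctrl, grab_frame, camera_params
import cv2, numpy as np
ims=[]
for n in("scene","top"):
    im,d=grab_frame(n); np.savez(f"pics/{n}0.npz",im=im,d=d)
    cv2.imwrite(f"pics/{n}0.png",im[:,:,::-1]); p=camera_params(n); print(n,p["camera_matrix"],np.round(p["world_to_cam"],4),p.keys())
s=ctrl.get_state(); print(s["time"],s["tcp_pos"],np.round(s["eef_rot"],3),s["gripper_width"])
E
```

```text
pics
scene [[474.76694595   0.         321.00463067]
 [  0.         474.76694595 247.74102311]
 [  0.           0.           1.        ]] [[ 0.5848 -0.811   0.0129 -0.2891]
 [ 0.4244  0.3195  0.8472 -0.3566]
 [-0.6912 -0.49    0.5311 -0.6931]
 [ 0.      0.      0.      1.    ]] dict_keys(['camera_matrix', 'world_to_cam'])
top [[508.83223046   0.         322.70307082]
 [  0.         508.83223046 234.08746453]
 [  0.           0.           1.        ]] [[-0.0103 -0.9999 -0.0066  0.0326]
 [ 0.9983 -0.0106  0.0572 -0.5833]
 [-0.0573 -0.006   0.9983 -1.2667]
 [ 0.      0.      0.      1.    ]] dict_keys(['camera_matrix', 'world_to_cam'])
0.1 [0.16225128 0.52505862 0.2304778 ] [[ 0.955 -0.295 -0.   ]
 [-0.295 -0.955 -0.002]
 [ 0.     0.002 -1.   ]] 0.08562029499473668
```

View pics/scene0.png

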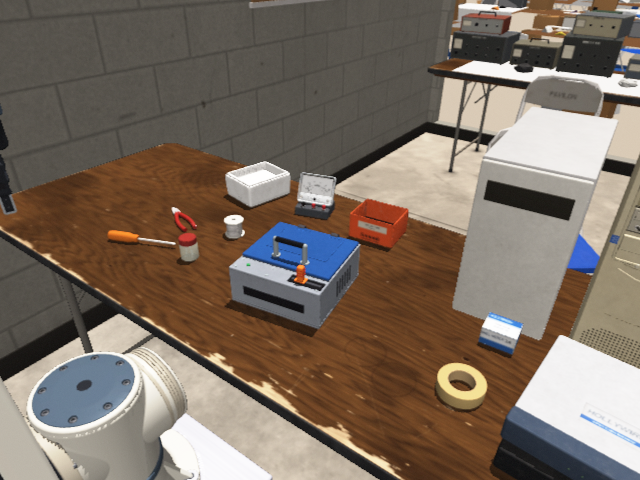

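View pics/top0.png

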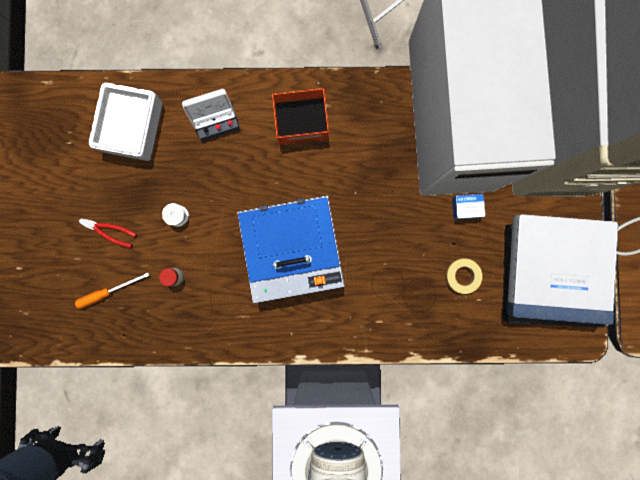

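The top view shows the blue lid around (290,240), the black bar at about (293,262) and the orange knob at about (320,281). The jar (172,278) and reel (175,215) are to the left, with the tape (464,276) and carton (469,206) to the right.

```bash
cat > h.py <<'E'
import numpy as np, cv2
from workcell import ctrl, grab_frame, camera_params
def ray(n,uv,z):
    p=camera_params(n);K=p["camera_matrix"];T=p["world_to_cam"];R=T[:3,:3];c=-R.T@T[:3,3]
    uv=np.atleast_2d(uv).astype(float)
    d=np.c_[(uv[:,0]-K[0,2])/K[0,0],-(uv[:,1]-K[1,2])/K[1,1],-np.ones(len(uv))]@R
    return c+d*((z-c[2])/d[:,2])[:,None]
def pix(n,P):
    p=camera_params(n);K=p["camera_matrix"];T=p["world_to_cam"]
    q=np.atleast_2d(P)@T[:3,:3].T+T[:3,3]
    return np.c_[K[0,2]-K[0,0]*q[:,0]/q[:,2],K[1,2]+K[1,1]*q[:,1]/q[:,2]]
def biggest(m):
    c,_=cv2.findContours(m.astype(np.uint8),cv2.RETR_EXTERNAL,cv2.CHAIN_APPROX_NONE)
    return max(c,key=cv2.contourArea)[:,0,:]
def rect(P):
    (c,s,a)=cv2.minAreaRect((P[:,:2]*1000).astype(np.float32)); return np.round(c,1),np.round(s,1),round(a,2)
E
python3 - <<'E'
from h import *
for n in("top","scene"):
    im=np.load(f"pics/{n}0.npz")["im"]; hsv=cv2.cvtColor(im,cv2.COLOR_RGB2HSV)
    H,S,V=cv2.split(hsv)
    roi=np.zeros(H.shape,bool)
    if n=="top": roi[190:310,230:350]=1
    else: roi[215:330,225:365]=1
    blue=roi&(H>100)&(H<125)&(S>120)&(V>60)
    b=biggest(blue); print(n,"lid",rect(ray(n,b,.098)))
    hull=cv2.convexHull(b); inside=np.zeros(H.shape,np.uint8); cv2.fillConvexPoly(inside,hull,1)
    org=roi&(H>3)&(H<20)&(S>170)&(V>120)
    o=biggest(org); print("orange px",o.min(0),o.max(0),o.mean(0), "at .127/.116",ray(n,o.mean(0),.127)[0],rect(ray(n,o,.127)))
    if n=="top":
        blk=roi&(V<60)&(inside>0); k=biggest(blk); print("bar px",cv2.minAreaRect(k),"w",rect(ray(n,k,.144)))
        for nm,box in dict(jar=(155,190,262,295),reel=(160,192,200,232)).items(): print(nm,ray(n,((box[0]+box[1])/2,(box[2]+box[3])/2),.05)[0])
for n,r in(("top",(225,355,190,310)),("scene",(225,365,215,325))):
    im=np.load(f"pics/{n}0.npz")["im"]
    c=im[r[2]:r[3],r[0]:r[1]]; c=cv2.resize(c,(390,360),interpolation=cv2.INTER_NEAREST)
    out=c if n=="top" else np.hstack([out,c])
cv2.imwrite("pics/crop0.png",out[:,:,::-1])
E
```

```text
top lid (array([567.5, 107.9]), array([166.8, 214.5]), 9.7)
orange px [314 276] [325 284] [319.         279.91428571] at .127/.116 [0.47208492 0.03544345 0.127     ] (array([472.2,  34.5]), array([17.7, 24.5]), 8.85)
bar px ((290.748046875, 261.6392822265625), (3.9331281185150146, 28.624431610107422), 79.50852966308594) w (array([514.5,  98.8]), array([ 8.9, 64.8]), 9.89)
jar [0.47664367 0.39539325 0.05      ]
reel [0.63024138 0.38776703 0.05      ]
scene lid (array([563.9, 106.7]), array([173.2, 216.8]), 9.85)
orange px [348 215] [364 239] [357.2173913  226.07608696] at .127/.116 [0.68177523 0.03254711 0.127     ] (array([680.1,  34.5]), array([114.5,  36.7]), 31.4)
```

View pics/crop0.png

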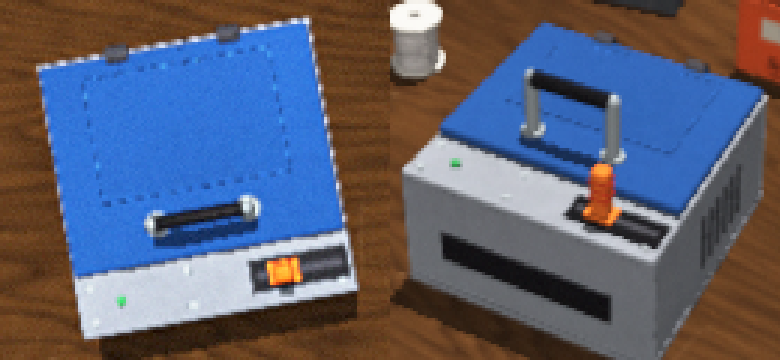

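jog_arm([
  [[0,0,10.5,0,0,0,1],[0,0,10.5,0,0,0,1],[0,0,10.5,0,0,0,1],[0,0,10.5,0,0,0,1],[0,0,10.5,0,0,0,1],[0,0,10.5,0,0,0,1]],
])

```text
time: 0.85
tcp_pos: [0.1623, 0.5252, 0.2307]
eef_rot: [[0.165, -0.986, -0.0], [-0.986, -0.165, -0.001], [0.001, 0.0, -1.0]]
contact_force: [-0.2, -0.6, 1.1]
gripper_width: 0.0854
grasp_force: 0.0
```

jog_arm([
  [[0,0,0,48,-27.5,3,1],[0,0,0,48,-27.5,3,1],[0,0,0,48,-27.5,3,1],[0,0,0,48,-27.5,3,1],[0,0,0,48,-27.5,3,1],[0,0,0,48,-27.5,3,1],[0,0,0,48,-27.5,3,1],[0,0,0,48,-27.5,3,1],[0,0,0,48,-27.5,3,1],[0,0,0,48,-27.5,3,1]],
])

```text
time: 2.1
tcp_pos: [0.516, 0.0978, 0.2009]
eef_rot: [[0.171, -0.985, -0.001], [-0.985, -0.171, -0.0], [-0.0, 0.001, -1.0]]
contact_force: [0.4, 1.0, -0.2]
gripper_width: 0.0856
grasp_force: 0.0
```

```bash
python3 - <<'E'
from h import *
im0=np.load("pics/scene0.npz")["im"]; im=np.load("pics/scene0.npz")["im"].copy()
yaw=np.radians(9.75); x=np.array([np.cos(yaw),np.sin(yaw),0]); y=np.array([-x[1],x[0],0])
# bar end pixel check in both views
bar=np.array([.514,.097,.140]); print("pred ends top",pix("top",[bar+.03*y,bar-.03*y]),"scene",pix("scene",[bar+.03*y,bar-.03*y]))
r=(225,365,215,325)
im,_=grab_frame("scene"); cv2.imwrite("pics/scene1.png",cv2.resize(im[150:350,200:420],(660,600))[:,:,::-1])
s=ctrl.get_state(); R=s["eef_rot"]; print(s["time"],s["tcp_pos"],np.round(R,3),s["joint_pos"])
d=np.array([.514,.097,.19])-s["tcp_pos"]; print("tool delta",1000*np.array(R).T@d,"yaw y",np.degrees(np.arctan2(R[1][1],R[0][1])))
# scene knob: orange in unobstructed region
H,S,V=cv2.split(cv2.cvtColor(im0,cv2.COLOR_RGB2HSV)); m=(H>3)&(H<22)&(S>150)&(V>110); m[:,:280]=0;m[:,325:]=0;m[:255]=0;m[300:]=0
o=biggest(m);print("orange scene",o.min(0),o.max(0))
top=o[o[:,1]==o[:,1].min()];print(top.mean(0))
up=np.argwhere(m)[:,::-1]; up=up[up[:,1]<o[:,1].min()+12]; print("upper block centre",up.mean(0),"at z .121",ray("scene",up.mean(0),.121))
E
```

```text
pred ends top [[278.68690754 264.24785521]
 [304.65149499 259.50514485]] scene [[278.56796541 239.24617375]
 [302.96864451 245.91236504]]
2.15 [0.51853885 0.09328364 0.19992699] [[ 0.167 -0.986 -0.001]
 [-0.986 -0.167 -0.003]
 [ 0.003  0.002 -1.   ]] [ 27.33224131  12.73304465  -0.89245348   0.13308992 -76.5156072
 -17.72603438]
tool delta [-4.45254998  3.83616905  9.92049874] yaw y -170.36273756451985
orange scene [294 265] [307 283]
[300. 265.]
upper block centre [300.0952381  270.66666667] at z .121 [[0.46416565 0.03263436 0.121     ]]
```

View pics/scene1.png

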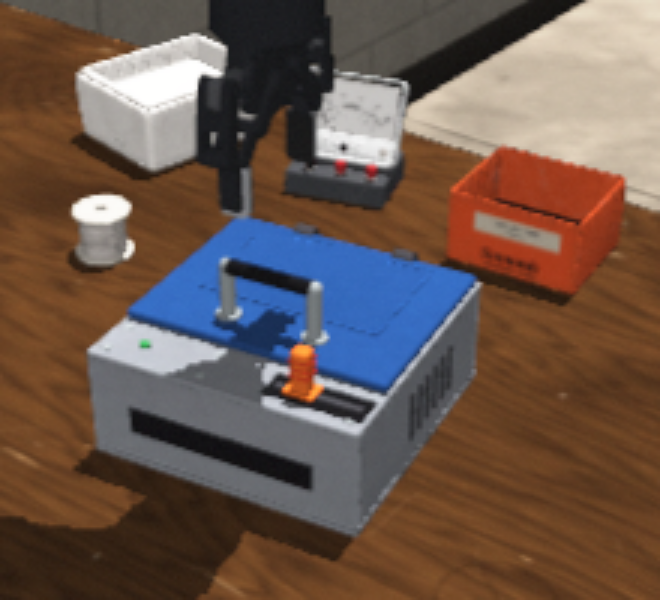

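The bar's posts are at crop (225,262) and (317,288), within about 2 mm of the projected bar point (0.514, 0.096, 0.140). I'm lowering round it.

jog_arm([
  [[0,0,0,-3.5,4,0,1],[0,0,0,0,0,20,1],[0,0,0,0,0,20,1],[0,0,0,0,0,20,1],[0,0,0,0,0,19,1],[0,0,0,0,0,0,1],[0,0,0,0,0,0,1]],
])

```text
time: 3.02
tcp_pos: [0.5109, 0.1028, 0.1232]
eef_rot: [[0.172, -0.985, 0.001], [-0.985, -0.172, 0.0], [-0.0, -0.001, -1.0]]
contact_force: [0.2, -1.1, 0.4]
gripper_width: 0.0853
grasp_force: 0.0
```

```bash
python3 - <<'E'
from h import *
im,_=grab_frame("scene"); t,_=grab_frame("top")
cv2.imwrite("pics/s2.png",np.hstack([cv2.resize(im[190:310,230:363],(399,360)),cv2.resize(t[190:310,225:358],(399,360))])[:,:,::-1])
s=ctrl.get_state();print(s["tcp_pos"],s["contact_force"])
E
```

```text
[0.51115478 0.10268503 0.12337188] [-0.31222813 -0.25242805  0.14758528]
```

View pics/s2.png

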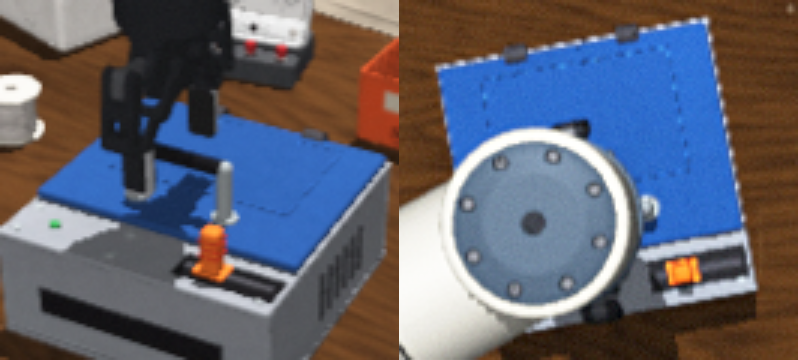

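Fingers are in front of and behind the bar, but sit about 7 mm towards the left post. I'll correct that, then close.

jog_arm([
  [[0,0,0,7,-2,2,1],[0,0,0,0,0,0,1],[0,0,0,0,0,0,-1],[0,0,0,0,0,0,-1],[0,0,0,0,0,0,-1],[0,0,0,0,0,0,-1],[0,0,0,0,0,0,-1],[0,0,0,0,0,0,-1],[0,0,0,0,0,0,-1],[0,0,0,0,0,0,-1]],
], force=40)

```text
time: 4.38
tcp_pos: [0.5158, 0.096, 0.1206]
eef_rot: [[0.171, -0.985, 0.004], [-0.985, -0.171, 0.001], [-0.0, -0.004, -1.0]]
contact_force: [6.1, -0.4, -4.1]
gripper_width: 0.0106
grasp_force: 39.0
```

jog_arm([
  [[0,0,0,0,0,-1.5,-1],[0,0,0,0,0,-1.5,-1],[0,0,0,0,0,-0.5,-1],[0,0,0,0,0,0,-1],[0,0,0,0,0,0,-1],[0,0,0,0,0,0,-1]],
])

```text
time: 5.12
tcp_pos: [0.5169, 0.0963, 0.124]
eef_rot: [[0.171, -0.985, 0.006], [-0.985, -0.171, 0.001], [-0.0, -0.006, -1.0]]
contact_force: [11.7, -0.4, -8.1]
gripper_width: 0.0107
grasp_force: 38.8
```

jog_arm([
  [[0,0,0,0,0,-1,-1],[0,0,0,0,0,-1,-1],[0,0,0,0,0,-1,-1],[0,0,0,0,0,0,-1],[0,0,0,0,0,0,-1]],
])

```text
time: 5.75
tcp_pos: [0.5179, 0.0965, 0.1271]
eef_rot: [[0.171, -0.985, 0.008], [-0.985, -0.171, 0.001], [-0.0, -0.008, -1.0]]
contact_force: [15.3, 0.2, -10.3]
gripper_width: 0.0106
grasp_force: 38.8
```

jog_arm([
  [[0,0,0,0,-2.5,-1,-1],[0,0,0,0,-2,-1,-1],[0,0,0,0,0,0,-1],[0,0,0,0,0,0,-1]],
])

```text
time: 6.25
tcp_pos: [0.5185, 0.0965, 0.1284]
eef_rot: [[0.171, -0.985, 0.0], [-0.985, -0.171, 0.0], [-0.0, -0.0, -1.0]]
contact_force: [4.6, 1.2, -7.1]
gripper_width: 0.0109
grasp_force: 39.2
```

```bash
python3 - <<'E'
from h import *
im,_=grab_frame("scene")
cv2.imwrite("pics/s3.png",cv2.resize(im[210:330,220:370],(750,600))[:,:,::-1])
s=ctrl.get_state();print(s["tcp_pos"],s["contact_force"],s["wrist_torque"])
E
```

```text
[0.51848484 0.09649717 0.12849118] [ 5.65614554  0.61260861 -7.30116081] [ 0.03868728 -1.44569141 -0.00355047]
```

View pics/s3.png

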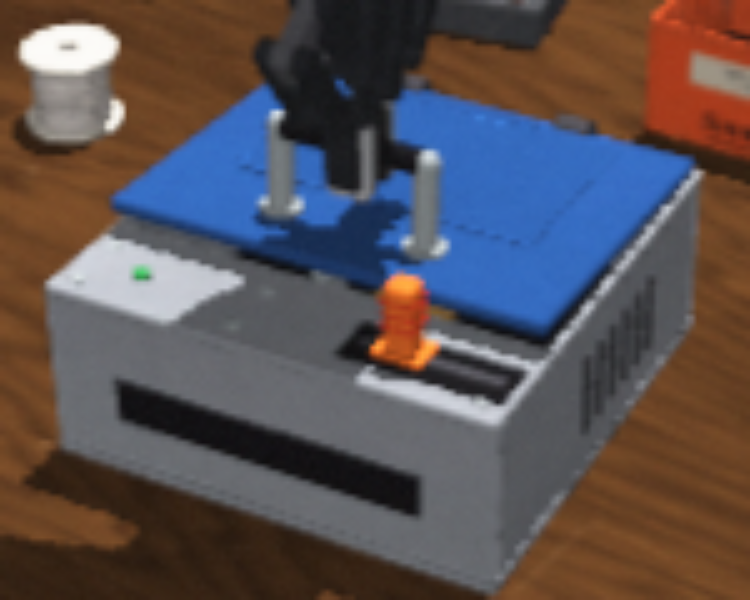

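The front edge of the lid has risen about 8 mm clear of the deck, with only about 7 N on the wrist. The catch would give over 20 N, so the lid seems free. One more small step to confirm.

jog_arm([
  [[0,0,0,0,-1,-2,-1],[0,0,0,0,-1,-2,-1],[0,0,0,0,-0.7,-2,-1],[0,0,0,0,0,0,-1],[0,0,0,0,0,0,-1]],
])

```text
time: 6.92
tcp_pos: [0.521, 0.0969, 0.1347]
eef_rot: [[0.171, -0.985, 0.0], [-0.985, -0.171, 0.0], [-0.0, -0.0, -1.0]]
contact_force: [3.1, 1.5, -6.5]
gripper_width: 0.0105
grasp_force: 39.0
```

14 mm up with the force still around 6 N, so the catch is not engaged. I'm carrying on along the arc and leaving the release alone.

jog_arm([
  [[0,0,0,0,-2.2,-4.6,-1],[0,0,0,0,-2.3,-4.5,-1],[0,0,0,0,-2.5,-4.4,-1],[0,0,0,0,-2.6,-4.4,-1],[0,0,0,0,-2.8,-4.2,-1],[0,0,0,0,-3,-4.1,-1],[0,0,0,0,-3.1,-4,-1],[0,0,0,0,-3.2,-4,-1],[0,0,0,0,0,0,-1]],
])

```text
time: 8.05
tcp_pos: [0.5417, 0.1004, 0.1697]
eef_rot: [[0.171, -0.985, -0.001], [-0.985, -0.171, -0.0], [0.0, 0.001, -1.0]]
contact_force: [-6.3, 1.8, 0.3]
gripper_width: 0.0105
grasp_force: 39.0
```

jog_arm([
  [[0,0,0,0,-3.4,-3.8,-1],[0,0,0,0,-3.4,-3.7,-1],[0,0,0,0,-3.7,-3.5,-1],[0,0,0,0,-3.7,-3.5,-1],[0,0,0,0,-3.9,-3.3,-1],[0,0,0,0,-3.9,-3.2,-1],[0,0,0,0,0,0,-1]],
])

```text
time: 8.93
tcp_pos: [0.563, 0.1041, 0.1918]
eef_rot: [[0.171, -0.985, -0.001], [-0.985, -0.171, -0.0], [0.0, 0.001, -1.0]]
contact_force: [-10.1, 2.3, 5.5]
gripper_width: 0.0102
grasp_force: 39.2
```

jog_arm([
  [[0,0,0,0,-3.2,-3.5,-1],[0,0,0,0,-3.8,-3.4,-1],[0,0,0,0,-4,-3.1,-1],[0,0,0,0,-4,-3,-1],[0,0,0,0,-4.2,-2.7,-1],[0,0,0,0,-4.3,-2.7,-1],[0,0,0,0,-4.4,-2.3,-1],[0,0,0,0,-4.5,-2.2,-1],[0,0,0,0,0,0,-1],[0,0,0,0,0,0,-1]],
])

```text
time: 10.18
tcp_pos: [0.5961, 0.1098, 0.2132]
eef_rot: [[0.171, -0.985, 0.0], [-0.985, -0.171, -0.0], [0.0, -0.0, -1.0]]
contact_force: [-5.3, 1.4, 2.0]
gripper_width: 0.0105
grasp_force: 39.1
```

```bash
python3 - <<'E'
from h import *
im,_=grab_frame("scene")
cv2.imwrite("pics/s4.png",cv2.resize(im[150:330,200:425],(750,600))[:,:,::-1])
s=ctrl.get_state();p=s["tcp_pos"];print(p,s["contact_force"],s["wrist_torque"],s["grasp_force"])
x=np.array([.9856,.169]);hx=np.array([.514,.096])+.138*x
b=np.dot(p[:2]-hx,x); print(b,p[2]+.019-.094, np.degrees(np.arctan2(p[2]+.019-.094,-b))-18.4,np.hypot(b,p[2]-.075))
E
```

```text
[0.59605421 0.10978915 0.2131827 ] [-4.7878284   1.46114605  2.41203964] [ 0.38299816  1.9754754  -0.00377591] 39.11239743232727
-0.05479264027970866 0.13818269853316806 49.970527391988774 0.14864955971253316
```

View pics/s4.png

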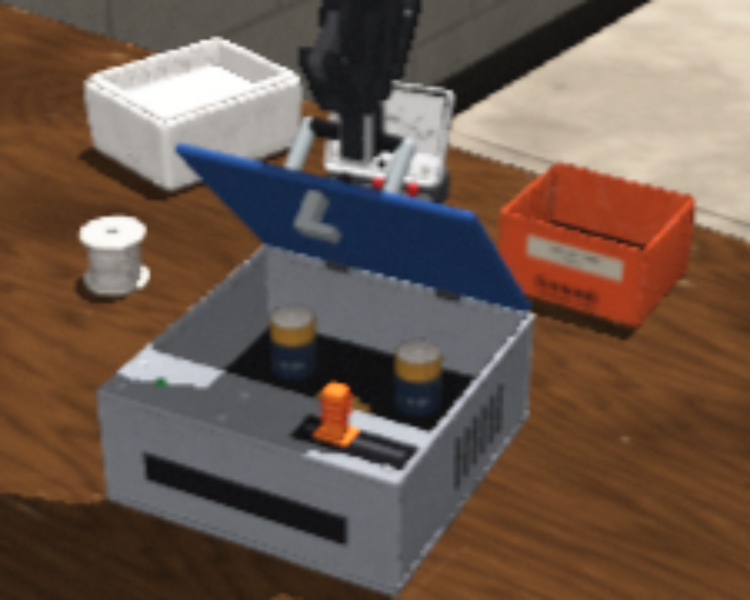

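The lid stands at about 50 degrees with the fingers on the bar (crop 365,135), the cells are exposed, and the release is untouched. Handing in.

jog_arm([
  [[0,0,0,0,0,0,-1],[0,0,0,0,0,0,-1],[0,0,0,0,0,0,-1],[0,0,0,0,0,0,-1]],
])

```text
time: 10.72
tcp_pos: [0.596, 0.1098, 0.2132]
eef_rot: [[0.171, -0.985, 0.0], [-0.985, -0.171, -0.0], [0.0, -0.0, -1.0]]
contact_force: [-4.7, 0.3, 1.9]
gripper_width: 0.01
grasp_force: 39.1
```

```bash
python3 -c "
from workcell import ctrl
print(ctrl.sign_off())"
```

```text
the job is handed in; nothing more can be done
None
```

The catch was not engaged: the lid came up on the first tug, so I left the release alone, lifted the lid to about 50 degrees and handed in holding it by the bar, without going near the jar, reel, carton or tape roll; the hand-in returned no verdict.

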